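# Set up the watchmaker's bench for casing

## Task

Set the bench up for casing: pull the cabinet drawer out to its stop, take out every watch head and balance each one, dial up, on the crown of a cushion of its own. Put the gauge away in the drawer with its blade pushed into the pocket all the way to its grip block, and push the drawer fully home. Leave the dust cover and the loupe where they are.

Things in the scene. Friction and masses are not known exactly. Their poses are not given: they have to be found in the camera images.
- cab_drawer0 (a joint): The cabinet's drawer: 0 fully home, grows as it is pulled out, 0.168 m is its stop; starts up to 12 mm ajar, 3 N friction, stays where left. From the handle point along the cabinet's x its inside runs from +56 to +226 mm, and is 238 mm wide (walls at y = +-119 mm); floor 22 mm, wall tops 46 mm above the bench. At the stop the front 160 mm of the inside is clear of the cabinet.
- cab_drawer0_handle (a point): Middle of the drawer's bar handle: a level round aluminium bar 11 mm thick, 120 long, 38 mm above the bench, 35 mm out from the drawer front; moves with the drawer. Axes are the cabinet's: x points into its depth (the drawer opens along -x), y along the bar. The cabinet is fixed, grey with a white front, 215 deep x 280 wide x 68 mm high, placed and turned differently each time.
- pocket_lane (a point): Point on the drawer floor, near its left (+y) side, 80 mm straight in front of the mouth of the gauge pocket: a grey plastic sleeve 42 long x 36 wide x 14 high (mm) fixed on the floor. x points from here into the pocket (as the cabinet's x); the middle of its mouth, at floor level, is at x = +80 mm. Its opening is 24 wide, 9 high and runs right through.
- gauge: Flat steel blade 18 wide, 3 thick, 40 mm out of an upright black grip block 30 long x 16 wide x 26 high, undersides flush. Origin: centre of the block's underside; blade along +x, x = 15 to 55 mm. 70 g. Starts flat on the bench between cabinet and cushions. Pinch the block across y. Fully in the pocket, the block meets the sleeve: origin 15 mm before the mouth.
- gauge_tip (a point): Tip of the gauge's blade: middle of its end edge, on the underside, 55 mm from the gauge's origin.
- watch0: Watch head, one of 3 or 4 alike (absent: None): round steel case 36 mm across, 11 high, white dial on top, a lug bar (22 wide in x, out to 23 mm from the centre, 2 to 7 mm above the underside) at each end of its y axis. Origin: centre of the flat back (underside); z up through the dial. 60 g. Starts dial up on the drawer floor. Pinch the round flanks, along x.
- watch1: Watch head, one of 3 or 4 alike (absent: None): round steel case 36 mm across, 11 high, white dial on top, a lug bar (22 wide in x, out to 23 mm from the centre, 2 to 7 mm above the underside) at each end of its y axis. Origin: centre of the flat back (underside); z up through the dial. 60 g. Starts dial up on the drawer floor. Pinch the round flanks, along x.
- watch2: Watch head, one of 3 or 4 alike (absent: None): round steel case 36 mm across, 11 high, white dial on top, a lug bar (22 wide in x, out to 23 mm from the centre, 2 to 7 mm above the underside) at each end of its y axis. Origin: centre of the flat back (underside); z up through the dial. 60 g. Starts dial up on the drawer floor. Pinch the round flanks, along x.
- watch3: Watch head, one of 3 or 4 alike (absent: None): round steel case 36 mm across, 11 high, white dial on top, a lug bar (22 wide in x, out to 23 mm from the centre, 2 to 7 mm above the underside) at each end of its y axis. Origin: centre of the flat back (underside); z up through the dial. 60 g. Starts dial up on the drawer floor. Pinch the round flanks, along x.
- cushion0_top (a point): Crown of one of four alike casing cushions fixed in a square, 110 mm apart, on the green mat: a black rubber dome (a ball surface of 45 mm radius) on a blue foot 68 mm across and 12 mm high. This point is the top of the dome, 30 mm above the bench; cushions do not move.
- cushion1_top (a point): Crown of one of four alike casing cushions fixed in a square, 110 mm apart, on the green mat: a black rubber dome (a ball surface of 45 mm radius) on a blue foot 68 mm across and 12 mm high. This point is the top of the dome, 30 mm above the bench; cushions do not move.
- cushion2_top (a point): Crown of one of four alike casing cushions fixed in a square, 110 mm apart, on the green mat: a black rubber dome (a ball surface of 45 mm radius) on a blue foot 68 mm across and 12 mm high. This point is the top of the dome, 30 mm above the bench; cushions do not move.
- cushion3_top (a point): Crown of one of four alike casing cushions fixed in a square, 110 mm apart, on the green mat: a black rubber dome (a ball surface of 45 mm radius) on a blue foot 68 mm across and 12 mm high. This point is the top of the dome, 30 mm above the bench; cushions do not move.
- dust_cover: Bystander: clear dust cover with a knob on a blue round base, 84 across, 83 high; origin at the centre of its underside.
- loupe: Bystander: black eye loupe, a cone 32 across and 30 high; origin at the centre of its underside.
Things that resemble listed ones, but are neither listed nor needed, are in the scene too. What is shaped like the gauge but red is not meant.

How it is judged (in metres and radians):
On the way:
1. the drawer has been pulled out to its stop (within 6 mm) (value of joint cab_drawer0 above 0.162 m), for 0.2 s.
At the end, for the whole second after the job is handed in: Each watch head present rests dial up on its own cushion: back's centre within 10 mm of the crown, tilt under 0.3 rad. Gauge flat in the drawer, blade in the pocket, grip block within 5 mm of the mouth, 6 mm sideways, 0.2 rad. Drawer home within 6 mm, all at rest (((distance between watch0 and cushion0_top below 0.01 m and angle between watch0's own z axis and vertical below 0.3 rad) or (distance between watch0 and cushion1_top below 0.01 m and angle between watch0's own z axis and vertical below 0.3 rad) or (distance between watch0 and cushion2_top below 0.01 m and angle between watch0's own z axis and vertical below 0.3 rad) or (distance between watch0 and cushion3_top below 0.01 m and angle between watch0's own z axis and vertical below 0.3 rad)) and ((distance between watch1 and cushion0_top below 0.01 m and angle between watch1's own z axis and vertical below 0.3 rad) or (distance between watch1 and cushion1_top below 0.01 m and angle between watch1's own z axis and vertical below 0.3 rad) or (distance between watch1 and cushion2_top below 0.01 m and angle between watch1's own z axis and vertical below 0.3 rad) or (distance between watch1 and cushion3_top below 0.01 m and angle between watch1's own z axis and vertical below 0.3 rad)) and ((distance between watch2 and cushion0_top below 0.01 m and angle between watch2's own z axis and vertical below 0.3 rad) or (distance between watch2 and cushion1_top below 0.01 m and angle between watch2's own z axis and vertical below 0.3 rad) or (distance between watch2 and cushion2_top below 0.01 m and angle between watch2's own z axis and vertical below 0.3 rad) or (distance between watch2 and cushion3_top below 0.01 m and angle between watch2's own z axis and vertical below 0.3 rad)) and ((distance between watch3 and cushion0_top below 0.01 m and angle between watch3's own z axis and vertical below 0.3 rad) or (distance between watch3 and cushion1_top below 0.01 m and angle between watch3's own z axis and vertical below 0.3 rad) or (distance between watch3 and cushion2_top below 0.01 m and angle between watch3's own z axis and vertical below 0.3 rad) or (distance between watch3 and cushion3_top below 0.01 m and angle between watch3's own z axis and vertical below 0.3 rad)) and linear speed of each of watch0, watch1, watch2, watch3 below 0.03 m/s and x of gauge in the frame of pocket_lane above 0.06 m and x of gauge_tip in the frame of pocket_lane above 0.11 m and y of gauge in the frame of pocket_lane between -0.006 and 0.006 m and z of gauge in the frame of pocket_lane below 0.005 m and angle between the x axis of gauge and the x axis of pocket_lane, either way round below 0.2 rad and angle between gauge's own z axis and vertical below 0.1 rad and value of joint cab_drawer0 below 0.006 m); the robot touches nothing.
It fails at once if the dust cover is disturbed (moved more than 30 mm) (distance of dust_cover from where it was at the start of the episode above 0.03 m).
It fails at once if the loupe is disturbed (moved more than 30 mm) (distance of loupe from where it was at the start of the episode above 0.03 m).
Of watch0, watch1, watch2, watch3 only 3 to 4 are there at a start; the rules pass over those that are not, and their reading is None.
At some moment in a run one of gauge, watch0, watch1, watch2, watch3 may be knocked a few centimetres aside while the robot is not near it.
It also fails if it takes over 210 s, if anything falls off the work surface, if the arm or the gripper's body presses on something with over 40 N, if the wrist force passes 120 N, or if a joint passes its speed limit or range.

## Robot

A 6-joint arm with a two-finger parallel gripper is mounted at the origin on the work surface. World frame = base frame: x ahead of the robot, y to its left, z up, the work surface at z = 0. Lengths are in mm, angles in degrees, forces in N, time in s.
With the tool pointing down it reaches from about 350 to 975 mm from the base axis. Payload 4.9 kg.
Tool frame: the origin (TCP) lies where the fingers leave the gripper's body, on its centre line; the fingertips stand 73 mm ahead of it and the grasp point (between the pads) lies 54 mm ahead of it; z points along the fingers, y is the line along which they close (so a half turn about z gives the same grasp; the last joint's range is limited). The gripper opens to 85 mm and grips with 20 to 120 N. Pads are 22 mm wide; open, the fingers measure 114 mm over their backs; the gripper's body (76 mm by 85 mm) begins 54 mm behind the grasp point. The pads swing forward as they close: fully open they stand 13 mm farther back than shut.
Start: joints at [-75.63, 3.019, 92.412, -0, 84.569, -6.818], TCP at [225.887, -582.733, 303.904] pointing down, gripper open.
Joint ranges: [-172.51, 172.51], [-57.92, 126.97], [3.15, 148.05], [-58.71, 238.71], [5.1, 150.11], [-179.66, 179.66]. Speed limits (degrees/s): [147.25, 147.25, 180, 180, 180, 180].

## Interface

Orientations are given as a 3x3 rotation matrix whose columns are the frame's x, y, z axes.
In Python, from rig import * gives the robot as it stands.
- The arm moves only by the tool carry_out, never from a script. Its argument "deltas" is one flat list of numbers, 4 for each row, row after row: the shift along the tool's x, y, z in units of 0.15 m (1.0 is 0.15 m), then the turn about the tool's z in units of pi/2 rad (1.0 is pi/2 rad). In form: [tx, ty, tz, yaw, tx, ty, tz, yaw, ...]. A call has 1 to 10 rows; each row is the pose to reach, as a shift and turn from the pose commanded when the call began, along the tool's axes at that moment; what a row does not reach only later rows make up. A row lasts 1/8 s, in which the tool goes at most 62.5 mm and 10.7 degrees, less where a joint would pass 70% of its speed; a pose out of reach is approached as far as the arm can. A call with a number of a shift or a turn outside -1 to 1 is refused whole. A call with a gripper value outside its range is refused whole. "jaw" is the opening, from 0 (shut) to 1 (fully open), set as the call begins (left out, the last holds). The fingers move at their own pace and stop on an object; "newtons" is the grip in N (left out, the last holds). Time passes only in rows, so rows that repeat a pose let the fingers close. It gives the time, the measured TCP pose, the force, the opening and the grip force at its end, in the units of the state.
- read_state(): the state, without advancing time (a new reading comes with each control period).
- get_image(name): name is "scene" or "top" or "wrist"; returns the picture (480x640x3 uint8, red, green, blue); there is no depth.
- camera_info(name): a dict with "intrinsics" (3x3 intrinsics, pixels), "origin" and "rotation" of the camera in the world; the wrist camera has in their place "tool_from_camera" (4x4, takes a point from camera to tool coordinates, whose origin is the TCP and whose axes are the flange's). Camera axes: x right, y down, z forward; pixel columns grow to the right and rows downward; lengths in mm; the calibration is good to about 2 mm. A picture is of the moment at which its call begins: read the wrist's pose just before it. camera_info takes no time and is no camera call.
- hand_in(): hands the job in; it is judged then, once.
The state is a dict: "t": time; "qpos": joint angles; "joint_velocities": joint speeds; "effort": joint torques, N m; "ee_pos": TCP position; "tool_rot": TCP orientation; "ft_force": force on the tool from outside, world axes, zero at the start; "torque": the same for the moment, N m; "finger_gap": opening from 0.0 (shut) to 1.0 (fully open); "finger_force": force on a finger pad.
Only numpy, scipy, OpenCV 4.12 (cv2) and the standard library are available. Lean on these libraries where they do the work, as an engineer would, in place of code of your own. Each camera call takes 0.05 s, during which the arm holds its last target. There are 200 camera calls.

## Working session

There is one attempt and no reset: what is moved stays moved. The work goes in short steps, Python scripts to look and compute and a tool call to move; the robot and the scene stay as the last step left them, time stands still between calls to the robot, and variables do not carry over. Pictures are saved under pics/ and viewed, at most 14 in all, crops included, and the job is handed in when it is done.

Besides the shell and the picture viewer there is one more tool, called after "Call:" in YAML: its name, and indented under it one key for each argument. carry_out: Moves the arm, as the interface text tells. Its arguments: {"type":"object","properties":{"deltas":{"type":"array"},"jaw":{"type":"number"},"newtons":{"type":"number"}},"required":["deltas"]}

```bash
mkdir -p pics; python3 - <<'E'
from rig import *
import cv2
s=read_state();print(s)
for n in("top","scene"):
    im=get_image(n);cv2.imwrite(f"pics/{n}0.png",im[:,:,::-1]);c=camera_info(n);print(n,c)
print(camera_info("wrist"))
E
```

```text
{'t': 0.0, 'qpos': array([-7.56316371e+01,  3.05911599e+00,  9.24930849e+01,  2.20013319e-03,
        8.45704974e+01, -6.82033253e+00]), 'joint_velocities': array([ 0.05056057, -0.02011269, -0.03131921,  0.00144923,  0.03580627,
       -0.02022501]), 'effort': array([ 4.50918997e-04, -3.93680906e+01, -3.70178533e+01, -1.34038405e-04,
        6.99764933e-03,  1.17621505e-05]), 'ee_pos': array([ 225.76558596, -582.28038921,  302.63242895]), 'tool_rot': array([[ 9.32396533e-01,  3.61436663e-01, -4.94389329e-04],
       [ 3.61436883e-01, -9.32394250e-01,  2.08398875e-03],
       [ 2.92264170e-04, -2.12179442e-03, -9.99997706e-01]]), 'ft_force': array([-0.34417085, -0.70443412,  0.16314252]), 'torque': array([ 0.05021339, -0.0150744 ,  0.03262747]), 'finger_force': 0.0, 'finger_gap': 1.0015635249033183}
top {'intrinsics': array([[532.59605389,   0.        , 324.97723209],
       [  0.        , 532.59605389, 240.10361762],
       [  0.        ,   0.        ,   1.        ]]), 'origin': array([416.51223005, -25.92019515, 957.58395432]), 'rotation': array([[-3.29296838e-03, -9.79131428e-01,  
[... 368 characters left out ...]
1398042]), 'rotation': array([[-0.7003522 ,  0.60010731, -0.38649453],
       [ 0.71368992,  0.57931693, -0.3937494 ],
       [-0.01238907, -0.55160051, -0.83401642]])}
{'intrinsics': array([[348.95534831,   0.        , 327.40658858],
       [  0.        , 348.95534831, 242.34321327],
       [  0.        ,   0.        ,   1.        ]]), 'tool_from_camera': array([[-4.38445468e-04, -9.53245962e-01, -3.02195207e-01,
         7.68767982e+01],
       [ 9.99999841e-01, -3.11060133e-04, -4.69658617e-04,
        -9.98287394e-01],
       [ 3.53699299e-04, -3.02195365e-01,  9.53245947e-01,
        -6.99760989e+01],
       [ 0.00000000e+00,  0.00000000e+00,  0.00000000e+00,
         1.00000000e+00]])}
```

View pics/top0.png

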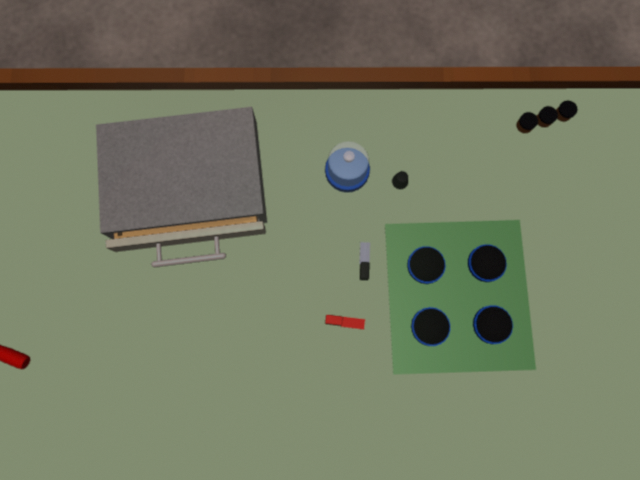

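View pics/scene0.png

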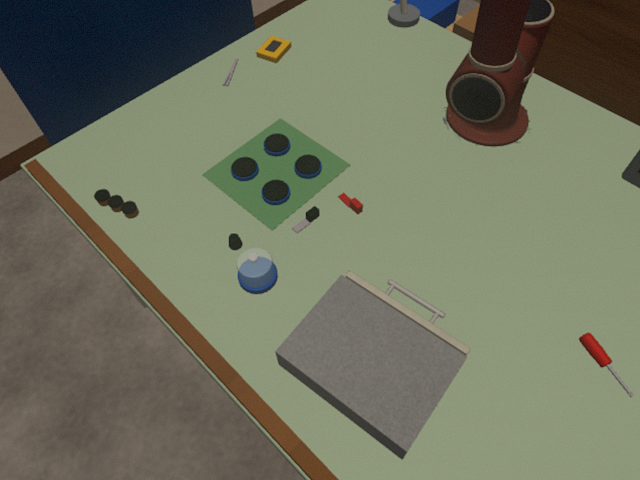

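The top view shows the cabinet at upper left, with its handle bar running (155,263)–(222,256). The real gauge, with black block and grey blade, is at (365,271)/(365,250). The red look-alike is at (345,322). Cushions are at (426,265), (487,263), (431,327), (493,324). The loupe is at (401,180), the dust cover at (348,168), and there is a dark stack of three at (547,116), not needed.

```bash
cat > h.py <<'E'
from rig import *
import numpy as np, cv2
def cam(name,s=None):
    c=camera_info(name);K=c["intrinsics"]
    if name!="wrist": return K,c["rotation"],c["origin"]
    T=c["tool_from_camera"];R=s["tool_rot"]
    return K,R@T[:3,:3],R@T[:3,3]+s["ee_pos"]
def grab(name,fn=None):
    s=read_state();im=get_image(name)
    if fn: cv2.imwrite(f"pics/{fn}.png",im[:,:,::-1])
    return im,cam(name,s),s
def px2w(C,uv,z):
    K,R,o=C;uv=np.atleast_2d(np.asarray(uv,float))
    d=(R@np.linalg.inv(K)@np.c_[uv,np.ones(len(uv))].T).T
    return o+d*((z-o[2])/d[:,2])[:,None]
def w2px(C,p):
    K,R,o=C;q=K@R.T@(np.asarray(p,float)-o);return q[:2]/q[2]
def blobs(m,amin=30):
    n,l,st,c=cv2.connectedComponentsWithStats(m.astype(np.uint8))
    return [(c[i],st[i],l==i) for i in range(1,n) if st[i,4]>=amin]
def delta(s,pos,ydir=None,grasp=True):
    """units to bring grasp point (TCP+54) to pos, tool y to axis angle ydir deg"""
    R=s["tool_rot"];p=np.array(pos,float)
    if grasp:p=p+[0,0,54]
    d=R.T@(p-s["ee_pos"])/150
    t=0
    if ydir is not None:
        a=np.degrees(np.arctan2(R[1,1],R[0,1]))
        t=-((ydir-a+90)%180-90)/90   # tool z down
    return np.r_[d,t].round(4)
E
cat > a.py <<'E'
from h import *
im,C,s=grab("top")
hsv=cv2.cvtColor(im,cv2.COLOR_RGB2HSV);H,S,V=[hsv[...,i].astype(int) for i in range(3)]
# cushions: blue+black discs
blk=(V<45);reg=np.zeros_like(blk);reg[225:365,390:530]=1
for c,st,m in blobs(((blk)|((H>105)&(H<130)&(S>150)))&reg,300):
    (u,v),r=cv2.minEnclosingCircle(np.argwhere(m)[:,::-1].astype(np.float32))
    print("cushion",(u,v),r,px2w(C,(u,v),12).round(1))
reg[:]=0;reg[255:290,350:380]=1
for c,st,m in blobs(blk&reg): print("block",c,st,px2w(C,c,20).round(1))
reg[:]=0;reg[235:270,350:380]=1
print("bl px",im[252,364],im[300,300],im[260,190],im[259,160])
bl=(im[...,2].astype(int)>im[...,1]+3)&reg&(V>60)
for c,st,m in blobs(bl): print("blade",c,st,px2w(C,c,3).round(1))
reg[:]=0;reg[236:275,148:230]=1
hm=(np.abs(im.astype(int).max(2)-im.min(2))<22)&reg
for c,st,m in blobs(hm,40):
    r=cv2.minAreaRect(np.argwhere(m)[:,::-1].astype(np.float32));print("handle",c,st,r)
w=px2w(C,[(153,263.5),(224,256.5)],38);print(w.round(1),w.mean(0))
E
python3 a.py
python3 - <<'E'
import cv2
im=cv2.imread("pics/top0.png")
a=cv2.resize(im[195:285,90:270],None,fx=4,fy=4,interpolation=2)
b=cv2.resize(im[230:340,315:385],(230,360),interpolation=2)
cv2.imwrite("pics/c0.png",cv2.resize(cv2.hconcat([a[:360],b]),(800,303)))
E
```

```text
cushion (486.52740478515625, 263.1164245605469) 18.9171142578125 [[ 569.5 -316.5   12. ]]
cushion (426.0, 264.5) 18.581003189086914 [[ 567.4 -207.6   12. ]]
cushion (492.8999938964844, 324.1000061035156) 19.860109329223633 [[ 461.2 -320.7   12. ]]
cushion (430.20599365234375, 326.50543212890625) 19.333467483520508 [[ 457.3 -210.4   12. ]]
block [364.16  270.816] [360 263   9  17 125] [[555.1 -95.8  20. ]]
bl px [133 134 144] [129 140 111] [139 133 128] [123 113 109]
blade [364.2484472  252.33540373] [360 243   9  20 161] [[591.6 -97.8   3. ]]
handle [185.57278481 249.66139241] [ 148  236   82   32 1264] ((189.28550720214844, 248.04576110839844), (29.945165634155273, 81.7336196899414), 83.1572265625)
[[566.6 274.4  38. ]
 [578.6 150.7  38. ]] [572.60159981 212.52847554  38.        ]
```

View pics/c0.png

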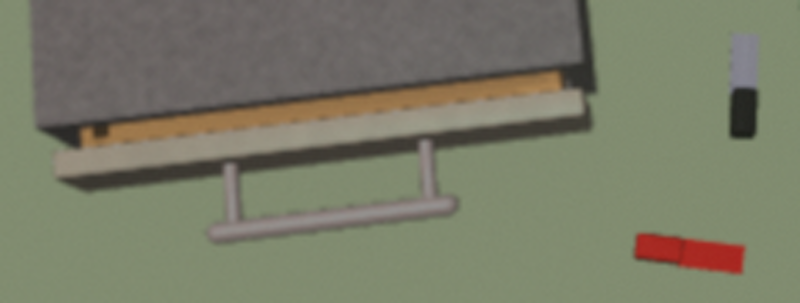

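Call:
carry_out:
  deltas: [0.5,-0.5,0,0,1,-1,0,0,1,-1,0,0,1,-1,0,0]
  jaw: 1

```text
t: 0.65
ee_pos: [312.3, -385.9, 303.5]
tool_rot: [[0.932, 0.364, 0.0], [0.364, -0.932, 0.001], [0.0, -0.001, -1.0]]
ft_force: [0.6, 0.6, 0.4]
finger_gap: 1.006
finger_force: 0.0
```

Call:
carry_out:
  deltas: [0.5,-0.5,0,0,1,-1,0,0,1,-1,0,0,1,-1,0,0]

```text
t: 1.15
ee_pos: [397.7, -191.8, 303.7]
tool_rot: [[0.931, 0.365, 0.0], [0.365, -0.931, 0.0], [0.0, -0.0, -1.0]]
ft_force: [-0.3, -0.6, 0.4]
finger_gap: 1.001
finger_force: 0.0
```

Call:
carry_out:
  deltas: [0.5,-0.5,0,0,1,-1,0,0,1,-1,0,0,1,-1,0,0]

```text
t: 1.65
ee_pos: [483.2, 2.4, 303.6]
tool_rot: [[0.931, 0.365, -0.0], [0.365, -0.931, 0.001], [-0.0, -0.001, -1.0]]
ft_force: [-0.1, -0.3, 0.7]
finger_gap: 0.998
finger_force: 0.0
```

Call:
carry_out:
  deltas: [1,-1,0,-0.84,1,-1,0,-0.84,1,-1,0,-0.84,1,-1,0,-0.84,1,-1,0,-0.84,1,-1,0,-0.84,1,-1,0,-0.84,1,-1,0,-0.84,1,-1,0,-0.84]

```text
t: 2.78
ee_pos: [568.4, 193.5, 303.7]
tool_rot: [[-0.116, 0.993, -0.0], [0.993, 0.116, -0.0], [-0.0, -0.0, -1.0]]
ft_force: [0.1, -0.6, -0.4]
finger_gap: 1.002
finger_force: 0.0
```

```bash
python3 - <<'E'
from h import *
im,C,s=grab("wrist","w1")
print(s["t"],s["ee_pos"],s["tool_rot"][:,1],s["qpos"])
print(w2px(C,[572.6,212.5,38]))
E
```

```text
2.775 [568.38090477 193.51475673 303.68563459] [ 9.93292845e-01  1.15625232e-01 -3.60596380e-04] [ 1.17028635e+01 -2.69199593e-01  9.57782008e+01  1.07401912e-03
  8.45116456e+01  5.06307122e+00]
[334.86872124 196.60827415]
```

View pics/w1.png

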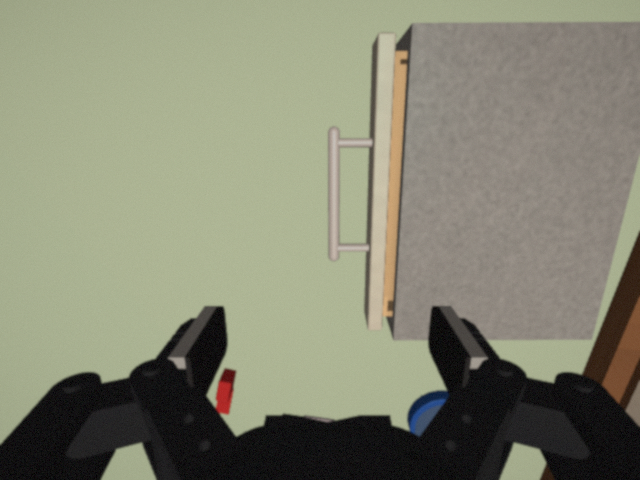

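The wrist view shows the handle bar from (334,128) to (333,260), middle (334,194), square to the tool and within 3 px of the prediction. I'm going down on it.

Call:
carry_out:
  deltas: [0.139,0.037,0.4,0,0.139,0.037,0.74,0,0.139,0.037,0.74,0,0.139,0.037,0.74,0]
  jaw: 0.35

```text
t: 3.32
ee_pos: [572.5, 215.0, 195.1]
tool_rot: [[-0.117, 0.993, 0.003], [0.993, 0.117, 0.001], [0.0, 0.003, -1.0]]
ft_force: [0.1, 0.9, 0.5]
finger_gap: 0.347
finger_force: 0.0
```

Call:
carry_out:
  deltas: [0,0,0.25,0,0,0,0.45,0,0,0,0.6,0,0,0,0.67,0,0,0,0.67,0]

```text
t: 3.95
ee_pos: [572.6, 215.1, 94.0]
tool_rot: [[-0.118, 0.993, 0.002], [0.993, 0.118, 0.001], [0.0, 0.002, -1.0]]
ft_force: [0.5, 0.1, -0.2]
finger_gap: 0.348
finger_force: 0.0
```

Call:
carry_out:
  deltas: [0,0,0,0,0,0,0,0,0,0,0,0,0,0,0,0]
  jaw: 0
  newtons: 40

```text
t: 4.45
ee_pos: [572.6, 215.2, 94.6]
tool_rot: [[-0.118, 0.993, 0.003], [0.993, 0.118, 0.001], [0.0, 0.003, -1.0]]
ft_force: [-2.2, -1.0, 6.1]
finger_gap: 0.107
finger_force: 39.2
```

Gripped: the opening of 0.107 is about 9 mm. Pulling now.

Call:
carry_out:
  deltas: [0,-0.1,0,0,0,-0.25,0,0,0,-0.4,0,0,0,-0.55,0,0,0,-0.7,0,0,0,-0.85,0,0,0,-0.95,0,0,0,-1,0,0,0,-1,0,0]

```text
t: 5.58
ee_pos: [423.1, 197.2, 94.5]
tool_rot: [[-0.119, 0.993, 0.003], [0.993, 0.119, -0.0], [-0.0, 0.003, -1.0]]
ft_force: [-1.2, -2.2, 9.6]
finger_gap: 0.108
finger_force: 41.5
```

Call:
carry_out:
  deltas: [0,-0.03,0,0,0,-0.06,0,0,0,-0.08,0,0,0,-0.08,0,0]

```text
t: 6.08
ee_pos: [413.6, 196.0, 94.6]
tool_rot: [[-0.118, 0.993, 0.011], [0.993, 0.118, 0.001], [0.0, 0.011, -1.0]]
ft_force: [9.5, -0.6, -0.4]
finger_gap: 0.115
finger_force: 40.5
```

Call:
carry_out:
  deltas: [0,-0.02,0,0,0,-0.04,0,0,0,-0.04,0,0,0,-0.04,0,0]

```text
t: 6.58
ee_pos: [412.4, 195.8, 94.8]
tool_rot: [[-0.118, 0.993, 0.027], [0.993, 0.118, 0.005], [0.001, 0.027, -1.0]]
ft_force: [34.6, 4.4, -24.3]
finger_gap: 0.111
finger_force: 39.0
```

At the stop: 35 N reaction with only 1 mm of further motion. Releasing and looking into the drawer.

Call:
carry_out:
  deltas: [0,0.045,0,0,0,0.045,0,0]

```text
t: 6.82
ee_pos: [413.9, 196.1, 94.6]
tool_rot: [[-0.118, 0.993, 0.007], [0.993, 0.118, 0.001], [-0.0, 0.007, -1.0]]
ft_force: [6.6, -1.4, 4.0]
finger_gap: 0.111
finger_force: 41.7
```

Call:
carry_out:
  deltas: [0,0,0,0,0,0,0,0,0,0,-0.3,0,0,0,-0.7,0,0,0,-1,0]
  jaw: 0.35

```text
t: 7.45
ee_pos: [410.8, 195.9, 244.1]
tool_rot: [[-0.119, 0.993, 0.0], [0.993, 0.119, 0.0], [0.0, 0.0, -1.0]]
ft_force: [0.8, -0.0, 0.0]
finger_gap: 0.347
finger_force: 0.0
```

Call:
carry_out:
  deltas: [-0.2,0.3,-0.15,0,-0.4,0.6,-0.3,0,-0.4,0.8,-0.4,0,-0.4,0.8,-0.4,0,-0.4,0.8,-0.4,0]
  jaw: 1

```text
t: 8.07
ee_pos: [536.3, 150.6, 300.8]
tool_rot: [[-0.119, 0.993, -0.003], [0.993, 0.119, -0.0], [0.0, -0.003, -1.0]]
ft_force: [1.4, 0.1, -0.3]
finger_gap: 0.999
finger_force: 0.0
```

```bash
python3 - <<'E'
from h import *
im,C,s=grab("wrist","w2")
print(s["t"],s["ee_pos"],s["tool_rot"][:,1],s["qpos"])
im,C,s=grab("top","top2")
E
```

```text
8.075 [536.34886735 150.62647023 300.80809908] [ 0.99292586  0.11869077 -0.00327648] [ 8.02862887e+00 -6.05233997e+00  1.01609892e+02  1.09524118e-02
  8.46299880e+01  1.21101154e+00]
```

View pics/w2.png

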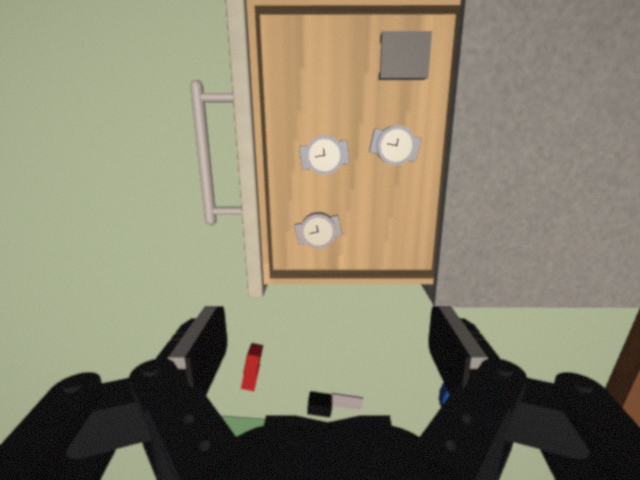

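The wrist view shows three watch heads at (325,154), (397,145) and (319,231), with lug bars roughly along the image horizontal. The grey pocket sleeve is at (406,55). There is no fourth watch; the hidden 10 mm strip is too small to hold one. Bench below: the red decoy at (253,366), and the black-block gauge at (320,404).

```bash
cat > watch.py <<'E'
from h import *
import sys
def watches(im,C,roi,zt=33):
    hsv=cv2.cvtColor(im,cv2.COLOR_RGB2HSV).astype(int)
    m=((hsv[...,1]<70)&(hsv[...,2]>150)).astype(np.uint8)
    g=((hsv[...,1]<60)&(hsv[...,2]>90)).astype(np.uint8)
    x0,y0,x1,y1=roi;k=np.zeros_like(m);k[y0:y1,x0:x1]=1
    out=[]
    for c,st,b in blobs(cv2.morphologyEx(m&k,cv2.MORPH_CLOSE,np.ones((7,7))),60):
        if not .6<st[2]/st[3]<1.7: continue
        w=px2w(C,c,zt)[0]
        gb=[B for B in blobs(g&k,150) if B[2][int(c[1]),int(c[0])] or (abs(B[0]-c)<12).all()]
        a=None
        if gb:
            p=px2w(C,np.argwhere(gb[0][2])[:,::-1],27)[:,:2];ev,V=np.linalg.eigh(np.cov(p.T));a=np.degrees(np.arctan2(V[1,1],V[0,1]))%180
        out.append((c.round(1),w.round(1),st[4],a))
    return out
E
python3 - <<'E'
from watch import *
im=cv2.imread("pics/w2.png")[:,:,::-1].copy();s=read_state();C=cam("wrist",s)
for o in watches(im,C,(262,15,445,268)):print(o)
print("pocket mid-top",px2w(C,[(380,55),(430,55),(406,33),(406,78)],36).round(1))
print("handle",px2w(C,[(197,85),(211,222)],38).round(1))
T=cv2.imread("pics/top2.png")[:,:,::-1].copy();C=cam("top")
for o in watches(T,C,(90,150,275,330)):print("top",o)
print(s["tool_rot"])
E
```

```text
(array([395.1, 144.6]), array([589.5, 224.4,  33. ]), np.int32(1565), np.float64(175.25087983503917))
(array([324.1, 154.5]), array([524.7, 207.7,  33. ]), np.int32(1519), np.float64(14.883917478785378))
(array([317.9, 230.6]), array([527.2, 133.1,  33. ]), np.int32(1215), np.float64(20.84095427577691))
pocket mid-top [[562.9 296.1  36. ]
 [605.5 301.2  36. ]
 [582.  315.2  36. ]
 [588.4 281.   36. ]]
handle [[407.3 253.5  38. ]
 [421.8 130.7  38. ]]
top (array([233.5, 285. ]), array([529.1, 133.3,  33. ]), np.int32(414), np.float64(20.489830398558155))
[[-1.18959653e-01  9.92895426e-01 -2.69706438e-03]
 [ 9.92899089e-01  1.18959262e-01 -3.05426033e-04]
 [ 1.75846768e-05 -2.71424614e-03 -9.99996316e-01]]
```

Call:
carry_out:
  deltas: [-0.11,-0.068,0.2,0.842,-0.11,-0.068,0.4,0.842,-0.11,-0.068,0.67,0.842,-0.11,-0.068,0.67,0.842,-0.11,-0.068,0.67,0.842,-0.11,-0.068,0.67,0.842,-0.11,-0.068,0.67,0.842,-0.11,-0.068,0.67,0.842,-0.11,-0.068,0.67,0.842]
  jaw: 0.6
  newtons: 30

```text
t: 9.3
ee_pos: [528.8, 133.0, 201.6]
tool_rot: [[0.932, 0.361, -0.001], [0.361, -0.932, -0.0], [-0.001, -0.0, -1.0]]
ft_force: [0.1, 0.6, 0.4]
finger_gap: 0.602
finger_force: 0.0
```

```bash
python3 - <<'E'
from watch import *
im,C,s=grab("wrist","w3")
print(s["t"],s["ee_pos"],s["tool_rot"][:,1])
for o in watches(im,C,(180,60,470,420)):print(o)
E
```

```text
9.3 [528.83370773 133.03264312 201.6001789 ] [ 3.61208576e-01 -9.32485030e-01 -1.83381365e-04]
(array([232. , 108.5]), array([591.2, 223.8,  33. ]), np.int32(3275), np.float64(174.2157161291201))
(array([228.4, 210.3]), array([526.4, 207.3,  33. ]), np.int32(2536), np.float64(11.928199518995825))
(array([328.8, 244. ]), array([528.7, 133.1,  33. ]), np.int32(2310), np.float64(20.05051434032282))
(array([199.2, 326.4]), array([429.7, 202.7,  33. ]), np.int32(2059), np.float64(172.68951660904378))
(array([325. , 375.4]), array([422.6,  95.2,  33. ]), np.int32(11016), np.float64(98.55253945041635))
```

View pics/w3.png

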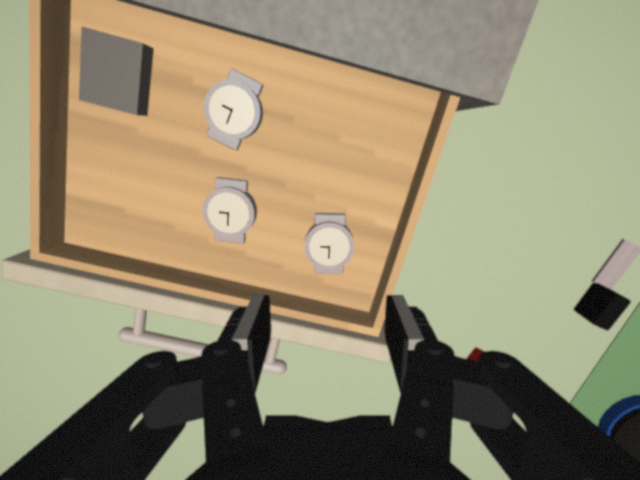

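The wrist view shows the nearest watch at (329,244), directly under the fingers with lugs vertical, the others at (229,210) and (232,108), and the pocket at (115,72). Grasping.

Call:
carry_out:
  deltas: [0,0,0.25,0,0,0,0.45,0,0,0,0.6,0,0,0,0.68,0,0,0,0.71,0,0,0,0.71,0]

```text
t: 10.1
ee_pos: [529.9, 132.9, 95.9]
tool_rot: [[0.933, 0.359, 0.001], [0.359, -0.933, 0.0], [0.001, 0.0, -1.0]]
ft_force: [-0.1, -0.2, 0.9]
finger_gap: 0.599
finger_force: 0.0
```

Call:
carry_out:
  deltas: [0,0,0,0,0,0,0,0,0,0,0,0,0,0,0,0]
  jaw: 0
  newtons: 30

```text
t: 10.6
ee_pos: [530.3, 133.0, 96.7]
tool_rot: [[0.934, 0.359, 0.002], [0.359, -0.934, 0.0], [0.002, 0.001, -1.0]]
ft_force: [-0.2, -0.8, 5.5]
finger_gap: 0.399
finger_force: 30.0
```

Held, with an opening of 34 mm. I'll lift and carry it towards the cushions, stopping short to measure them with the wrist camera.

Call:
carry_out:
  deltas: [0,0,-0.15,0,0,0,-0.45,0,0,0,-0.8,0,0,0,-1,0]

```text
t: 11.1
ee_pos: [530.1, 133.0, 248.4]
tool_rot: [[0.933, 0.359, 0.004], [0.359, -0.933, 0.0], [0.004, 0.001, -1.0]]
ft_force: [0.7, 0.3, -0.0]
finger_gap: 0.406
finger_force: 30.0
```

Call:
carry_out:
  deltas: [-0.15,0.25,0,0,-0.3,0.5,0,0,-0.475,0.8,0,0]

```text
t: 11.48
ee_pos: [505.4, -5.5, 245.1]
tool_rot: [[0.933, 0.36, -0.0], [0.36, -0.933, 0.0], [0.0, -0.0, -1.0]]
ft_force: [0.5, -0.4, -0.5]
finger_gap: 0.4
finger_force: 30.1
```

Call:
carry_out:
  deltas: [-0.15,0.25,0,0,-0.3,0.5,0,0,-0.475,0.8,0,0]

```text
t: 11.85
ee_pos: [481.8, -143.3, 245.0]
tool_rot: [[0.933, 0.359, -0.0], [0.359, -0.933, 0.0], [0.0, -0.0, -1.0]]
ft_force: [0.5, 0.1, -0.4]
finger_gap: 0.399
finger_force: 30.1
```

Call:
carry_out:
  deltas: [-0.15,0.25,0,0,-0.3,0.5,0,0,-0.4,0.7,0,0,-0.475,0.8,0,0,-0.475,0.8,0,0]

```text
t: 12.48
ee_pos: [458.6, -280.2, 245.0]
tool_rot: [[0.934, 0.357, -0.001], [0.357, -0.934, 0.001], [-0.0, -0.001, -1.0]]
ft_force: [0.5, 0.6, -0.2]
finger_gap: 0.399
finger_force: 30.1
```

```bash
python3 - <<'E'
from watch import *
im,C,s=grab("wrist","w4")
print(s["t"],s["ee_pos"],s["tool_rot"][:,1],s["finger_gap"])
hsv=cv2.cvtColor(im,cv2.COLOR_RGB2HSV).astype(int)
for p in [(567.2,-207.2,12),(570.5,-317.1,12),(457.3,-210.5,12),(460.6,-320.4,12)]: print(p,w2px(C,p).round(1))
b=(hsv[...,0]>105)&(hsv[...,0]<130)&(hsv[...,1]>130)&(hsv[...,2]>40)
for c,st,m in blobs(b,80):
    (u,v),r=cv2.minEnclosingCircle(np.argwhere(m)[:,::-1].astype(np.float32));print((u,v),r,st,px2w(C,(u,v),12).round(1))
E
```

```text
12.475 [ 458.57196365 -280.15278044  244.96883761] [ 0.35705876 -0.93408128 -0.00109244] 0.39944487144049595
(567.2, -207.2, 12) [291.7  63.9]
(570.5, -317.1, 12) [420.5 113. ]
(457.3, -210.5, 12) [254.  195.6]
(460.6, -320.4, 12) [371.3 235.3]
(294.29962158203125, 65.29572296142578) 46.72245407104492 [252  19  84  94 681] [[ 567.  -209.5   12. ]]
(421.0474853515625, 113.73351287841797) 44.163612365722656 [381  72  76  86 649] [[ 570.1 -317.8   12. ]]
(255.94161987304688, 196.07867431640625) 38.60074996948242 [220 159  75  74 544] [[ 457.5 -212.2   12. ]]
(372.6600646972656, 236.23635864257812) 36.802734375 [336 200  74  60 534] [[ 460.2 -321.9   12. ]]
```

View pics/w4.png

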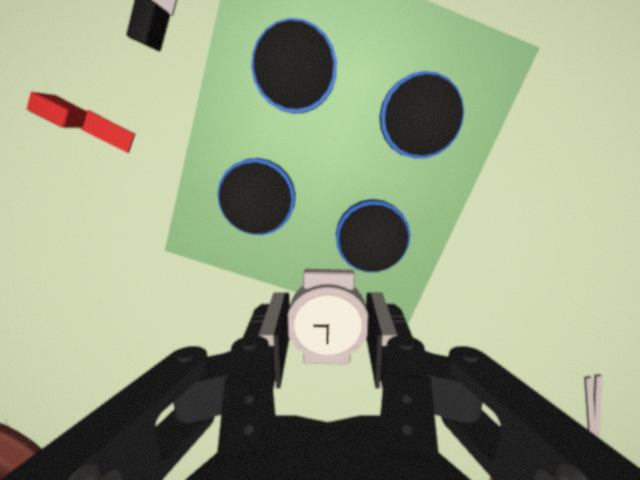

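The wrist view shows the four cushions at (294,65), (421,114), (256,196), (373,236), agreeing with the top-camera fit to about 2 mm. The held watch is level at (328,325). Placing it on the cushion at (373,236).

Call:
carry_out:
  deltas: [-0.073,0.26,0.2,0,-0.073,0.26,0.45,0,-0.073,0.26,0.7,0,-0.073,0.26,0.82,0,-0.073,0.26,0.88,0,-0.073,0.26,0.92,0,-0.073,0.26,0.92,0,-0.073,0.26,0.92,0]

```text
t: 13.52
ee_pos: [463.3, -320.6, 108.6]
tool_rot: [[0.934, 0.358, 0.002], [0.358, -0.934, -0.001], [0.001, 0.002, -1.0]]
ft_force: [-0.4, -0.1, -1.0]
finger_gap: 0.401
finger_force: 30.2
```

Call:
carry_out:
  deltas: [-0.006,0.003,0.01,0,-0.006,0.003,0.02,0,-0.006,0.003,0.02,0,-0.006,0.003,0.02,0]

```text
t: 14.02
ee_pos: [462.2, -321.1, 104.7]
tool_rot: [[0.934, 0.358, 0.0], [0.358, -0.934, -0.001], [0.0, 0.001, -1.0]]
ft_force: [-0.5, -0.2, 1.5]
finger_gap: 0.402
finger_force: 30.5
```

Call:
carry_out:
  deltas: [0,0,0,0,0,0,0,0,0,0,0,0]
  jaw: 0.62

```text
t: 14.4
ee_pos: [462.0, -320.8, 104.3]
tool_rot: [[0.934, 0.359, -0.0], [0.359, -0.934, 0.0], [-0.0, -0.0, -1.0]]
ft_force: [-0.1, 0.1, -0.3]
finger_gap: 0.618
finger_force: 0.0
```

Call:
carry_out:
  deltas: [0,0,-0.1,0,0,0,-0.3,0,0,0,-0.6,0,0,0,-1,0]

```text
t: 14.9
ee_pos: [461.4, -320.3, 255.4]
tool_rot: [[0.934, 0.358, -0.002], [0.358, -0.934, 0.002], [-0.001, -0.002, -1.0]]
ft_force: [1.2, -0.9, 0.3]
finger_gap: 0.621
finger_force: 0.0
```

```bash
python3 - <<'E'
from watch import *
im,C,s=grab("wrist","w5")
print(s["t"],s["ee_pos"],s["tool_rot"][:,1])
for o in watches(im,C,(200,100,450,300),41):print(o)
T,C,_=grab("top")
for z,roi in ((33,(170,230,275,330)),(41,(385,220,530,375))):
  for o in watches(T,C,roi,z):print("top",o)
E
```

```text
14.9 [ 461.40358435 -320.28490923  255.38232918] [ 0.3584941  -0.93352972 -0.00205995]
(array([347.1, 179.9]), array([ 503.4, -319.5,   41. ]), np.int32(24060), None)
top (array([182.7, 249.3]), array([592.7, 225.1,  33. ]), np.int32(228), np.float64(175.60568165103265))
top (array([190.1, 286.2]), array([527.1, 208.8,  33. ]), np.int32(257), np.float64(16.945800309774256))
top (array([497.6, 323.5]), array([ 460.8, -319.7,   41. ]), np.int32(246), np.float64(19.00904185514537))
```

The top view puts watch 1 at (460.8, −319.7), within 2 mm of its crown. Next is the watch at (526.5, 207.7), lugs at about 14°.

Call:
carry_out:
  deltas: [0.15,-0.25,0,0,0.3,-0.55,0,0,0.417,-0.783,0,0]

```text
t: 15.38
ee_pos: [478.4, -187.3, 255.2]
tool_rot: [[0.933, 0.359, 0.001], [0.359, -0.933, -0.0], [0.001, 0.001, -1.0]]
ft_force: [0.6, -0.2, -0.5]
finger_gap: 0.622
finger_force: 0.0
```

Call:
carry_out:
  deltas: [0.17,-0.35,0,0,0.34,-0.65,0,0,0.417,-0.783,0,0]

```text
t: 15.75
ee_pos: [494.7, -54.4, 255.2]
tool_rot: [[0.933, 0.361, 0.001], [0.361, -0.933, 0.0], [0.001, 0.0, -1.0]]
ft_force: [0.1, -0.3, 0.2]
finger_gap: 0.623
finger_force: 0.0
```

Call:
carry_out:
  deltas: [0.17,-0.35,0,0,0.34,-0.65,0,0,0.417,-0.783,0,0]

```text
t: 16.12
ee_pos: [510.9, 77.7, 255.3]
tool_rot: [[0.933, 0.361, 0.001], [0.361, -0.933, 0.0], [0.001, 0.0, -1.0]]
ft_force: [-1.1, -0.3, 0.0]
finger_gap: 0.619
finger_force: 0.0
```

Call:
carry_out:
  deltas: [0.17,-0.35,0.1,0.08,0.34,-0.65,0.2,0.08,0.417,-0.783,0.35,0.08,0.417,-0.783,0.35,0.08,0.417,-0.783,0.35,0.08]

```text
t: 16.75
ee_pos: [527.5, 206.9, 202.8]
tool_rot: [[0.971, 0.238, 0.001], [0.238, -0.971, -0.0], [0.001, 0.0, -1.0]]
ft_force: [0.6, -0.3, 0.0]
finger_gap: 0.62
finger_force: 0.0
```

```bash
python3 - <<'E'
from watch import *
im,C,s=grab("wrist","w6")
print(s["t"],s["ee_pos"],s["tool_rot"][:,1])
for o in watches(im,C,(180,60,470,290)):print(o,delta(s,[o[1][0],o[1][1],41],o[3]+90 if o[3] else None))
E
```

```text
16.75 [527.47643907 206.92799238 202.82381309] [ 2.38461129e-01 -9.71151967e-01  3.84078639e-04]
(array([326.8, 149. ]), array([591.2, 224. ,  33. ]), np.int32(2985), np.float64(175.11161894566408)) [ 0.439  -0.0095  0.7192  0.2076]
(array([327.5, 244. ]), array([526.9, 207.7,  33. ]), np.int32(2321), np.float64(14.038093332428787)) [-0.0032 -0.0062  0.7188 -0.0027]
```

Call:
carry_out:
  deltas: [-0.01,-0.005,0.25,0,-0.01,-0.005,0.45,0,-0.01,-0.005,0.6,0,-0.01,-0.005,0.68,0,-0.01,-0.005,0.715,0,-0.01,-0.005,0.715,0]

```text
t: 17.55
ee_pos: [526.1, 207.6, 95.4]
tool_rot: [[0.971, 0.238, 0.001], [0.238, -0.971, 0.0], [0.001, -0.0, -1.0]]
ft_force: [-0.6, -0.5, 0.2]
finger_gap: 0.618
finger_force: 0.0
```

Call:
carry_out:
  deltas: [0,0,0,0,0,0,0,0,0,0,0,0,0,0,0,0]
  jaw: 0
  newtons: 30

```text
t: 18.05
ee_pos: [526.5, 207.9, 96.1]
tool_rot: [[0.971, 0.239, 0.002], [0.239, -0.971, 0.0], [0.002, 0.0, -1.0]]
ft_force: [-0.5, -2.0, 5.6]
finger_gap: 0.404
finger_force: 30.1
```

Call:
carry_out:
  deltas: [0,0,-0.15,0,0,0,-0.45,0,0,0,-0.7,0,0,0,-0.7,0]

```text
t: 18.55
ee_pos: [527.5, 208.4, 203.5]
tool_rot: [[0.971, 0.239, 0.007], [0.239, -0.971, 0.002], [0.008, -0.0, -1.0]]
ft_force: [-0.6, 0.8, -0.1]
finger_gap: 0.403
finger_force: 30.1
```

Call:
carry_out:
  deltas: [-0.12,0.25,0,0,-0.24,0.55,0,0,-0.367,0.867,0,0]

```text
t: 18.92
ee_pos: [501.8, 67.3, 197.5]
tool_rot: [[0.971, 0.24, -0.003], [0.24, -0.971, 0.0], [-0.003, -0.001, -1.0]]
ft_force: [0.7, 0.0, -1.2]
finger_gap: 0.399
finger_force: 30.1
```

Call:
carry_out:
  deltas: [-0.12,0.3,0,0,-0.24,0.6,0,0,-0.367,0.867,0,0]

```text
t: 19.3
ee_pos: [479.4, -72.3, 197.6]
tool_rot: [[0.971, 0.238, -0.003], [0.238, -0.971, 0.001], [-0.002, -0.002, -1.0]]
ft_force: [-0.4, -0.3, -1.3]
finger_gap: 0.404
finger_force: 30.1
```

Call:
carry_out:
  deltas: [-0.12,0.3,0,0,-0.24,0.55,0,0,-0.34,0.75,0,0,-0.367,0.867,0,0,-0.367,0.867,0,0]

```text
t: 19.92
ee_pos: [458.1, -210.8, 198.6]
tool_rot: [[0.971, 0.237, -0.001], [0.237, -0.971, 0.001], [-0.001, -0.002, -1.0]]
ft_force: [-0.7, 0.6, -0.7]
finger_gap: 0.402
finger_force: 30.2
```

Call:
carry_out:
  deltas: [-0.005,0.003,0.2,0,-0.005,0.003,0.4,0,-0.005,0.003,0.52,0,-0.005,0.003,0.58,0,-0.005,0.003,0.61,0,-0.005,0.003,0.61,0,-0.005,0.003,0.62,0,-0.005,0.003,0.62,0]

```text
t: 20.92
ee_pos: [457.9, -211.4, 107.2]
tool_rot: [[0.971, 0.239, 0.001], [0.239, -0.971, -0.0], [0.001, 0.001, -1.0]]
ft_force: [0.2, -0.0, -0.1]
finger_gap: 0.404
finger_force: 30.2
```

Call:
carry_out:
  deltas: [0,0,0.01,0,0,0,0.02,0,0,0,0.02,0,0,0,0.02,0]

```text
t: 21.42
ee_pos: [457.8, -211.3, 104.0]
tool_rot: [[0.971, 0.239, 0.0], [0.239, -0.971, -0.0], [0.0, 0.0, -1.0]]
ft_force: [-0.8, 0.6, 3.0]
finger_gap: 0.397
finger_force: 30.5
```

Call:
carry_out:
  deltas: [0,0,0,0,0,0,0,0,0,0,0,0]
  jaw: 0.62

```text
t: 21.8
ee_pos: [457.6, -211.1, 103.5]
tool_rot: [[0.971, 0.239, -0.0], [0.239, -0.971, 0.0], [-0.0, -0.0, -1.0]]
ft_force: [0.1, -0.4, -0.6]
finger_gap: 0.618
finger_force: 0.0
```

Call:
carry_out:
  deltas: [0,0,-0.1,0,0,0,-0.3,0,0,0,-0.6,0,0,0,-1,0]

```text
t: 22.3
ee_pos: [456.9, -210.7, 254.7]
tool_rot: [[0.971, 0.239, -0.002], [0.239, -0.971, 0.001], [-0.001, -0.002, -1.0]]
ft_force: [1.0, -0.2, 0.3]
finger_gap: 0.617
finger_force: 0.0
```

```bash
python3 - <<'E'
from watch import *
s=read_state();print(s["t"],s["ee_pos"],s["tool_rot"][:,1])
T,C,_=grab("top","top6")
for z,roi in ((33,(150,230,275,330)),(41,(385,220,530,375))):
  for o in watches(T,C,roi,z):print("top",o)
E
```

```text
22.3 [ 456.94448356 -210.66795817  254.71260562] [ 0.23861931 -0.97111195 -0.00154921]
top (array([243.9, 300.1]), array([502.8, 114.6,  33. ]), np.int32(2020), np.float64(137.4846086176363))
top (array([182.1, 248.5]), array([594.1, 226.2,  33. ]), np.int32(313), np.float64(175.8292843341531))
```

Call:
carry_out:
  deltas: [0.17,-0.3,0,0,0.35,-0.6,0,0,0.521,-0.867,0,0]

```text
t: 22.72
ee_pos: [503.0, -64.8, 255.0]
tool_rot: [[0.971, 0.238, 0.002], [0.238, -0.971, -0.001], [0.002, 0.001, -1.0]]
ft_force: [0.0, -0.8, 0.5]
finger_gap: 0.616
finger_force: 0.0
```

Call:
carry_out:
  deltas: [0.17,-0.3,0,0,0.35,-0.6,0,0,0.521,-0.867,0,0]

```text
t: 23.1
ee_pos: [547.9, 80.6, 254.9]
tool_rot: [[0.971, 0.239, 0.002], [0.239, -0.971, -0.0], [0.002, 0.0, -1.0]]
ft_force: [0.1, -0.7, 0.2]
finger_gap: 0.618
finger_force: 0.0
```

Call:
carry_out:
  deltas: [0.17,-0.3,0.1,0.21,0.35,-0.6,0.2,0.21,0.521,-0.867,0.35,0.21,0.521,-0.867,0.35,0.21,0.521,-0.867,0.35,0.21]

```text
t: 23.72
ee_pos: [592.4, 223.6, 201.9]
tool_rot: [[0.996, -0.088, 0.001], [-0.088, -0.996, -0.0], [0.001, 0.0, -1.0]]
ft_force: [0.0, 0.3, 0.3]
finger_gap: 0.622
finger_force: 0.0
```

```bash
python3 - <<'E'
from watch import *
im,C,s=grab("wrist","w7")
print(s["t"],s["ee_pos"],s["tool_rot"][:,1])
for o in watches(im,C,(180,60,470,290)):print(o,delta(s,[o[1][0],o[1][1],41],o[3]+90 if o[3] else None))
T,C,_=grab("top","top7")
for o in watches(T,C,(385,220,530,375),41):print("top",o)
E
```

```text
23.725 [592.40970511 223.58034368 201.86492669] [-8.84146226e-02 -9.96083747e-01  1.52760311e-04]
(array([314.1, 131.3]), array([669.8, 226.2,  33. ]), np.int32(41011), np.float64(93.02427924196162)) [ 0.5119 -0.0631  0.7128  0.91  ]
(array([328.2, 243.4]), array([592.5, 223.8,  33. ]), np.int32(2368), np.float64(174.29739193647157)) [-0.     -0.0016  0.7124  0.007 ]
top (array([421.2, 342.6]), array([ 429.3, -188.3,   41. ]), np.int32(1037), None)
top (array([497.3, 323.2]), array([ 461.2, -319.1,   41. ]), np.int32(359), np.float64(20.107723104552406))
top (array([432.6, 325.5]), array([ 457.8, -208.9,   41. ]), np.int32(386), np.float64(14.058067335355247))
```

Both placed watches are within 3 mm of their crowns. Taking the third.

Call:
carry_out:
  deltas: [-0.005,-0.002,0.25,0,-0.005,-0.002,0.45,0,-0.005,-0.002,0.6,0,-0.005,-0.002,0.68,0,-0.005,-0.002,0.709,0,-0.005,-0.002,0.709,0]

```text
t: 24.58
ee_pos: [592.1, 224.1, 95.5]
tool_rot: [[0.996, -0.089, 0.001], [-0.089, -0.996, 0.0], [0.001, -0.0, -1.0]]
ft_force: [0.6, -0.8, -0.6]
finger_gap: 0.619
finger_force: 0.0
```

Call:
carry_out:
  deltas: [0,0,0,0,0,0,0,0,0,0,0,0,0,0,0,0]
  jaw: 0
  newtons: 30

```text
t: 25.08
ee_pos: [592.4, 224.3, 96.3]
tool_rot: [[0.996, -0.089, 0.002], [-0.089, -0.996, 0.001], [0.002, -0.001, -1.0]]
ft_force: [-0.6, 0.4, 5.5]
finger_gap: 0.404
finger_force: 30.3
```

Call:
carry_out:
  deltas: [0,0,-0.15,0,0,0,-0.45,0,0,0,-0.7,0,0,0,-0.7,0]

```text
t: 25.58
ee_pos: [593.6, 224.6, 205.4]
tool_rot: [[0.996, -0.089, 0.009], [-0.089, -0.996, 0.002], [0.008, -0.003, -1.0]]
ft_force: [0.0, -0.2, -1.2]
finger_gap: 0.404
finger_force: 30.0
```

Call:
carry_out:
  deltas: [0.01,0.3,0,0,0.02,0.6,0,0,0.029,0.961,0,0]

```text
t: 25.95
ee_pos: [582.0, 79.2, 198.4]
tool_rot: [[0.996, -0.087, -0.002], [-0.087, -0.996, 0.0], [-0.002, 0.0, -1.0]]
ft_force: [0.2, -0.8, -0.6]
finger_gap: 0.398
finger_force: 30.1
```

Call:
carry_out:
  deltas: [0.01,0.3,0,0,0.02,0.6,0,0,0.029,0.961,0,0]

```text
t: 26.32
ee_pos: [573.5, -64.8, 198.4]
tool_rot: [[0.996, -0.088, -0.002], [-0.088, -0.996, 0.001], [-0.002, -0.001, -1.0]]
ft_force: [0.8, -0.7, -0.8]
finger_gap: 0.4
finger_force: 30.1
```

Call:
carry_out:
  deltas: [0.01,0.3,0,0,0.02,0.6,0,0,0.029,0.85,0,0,0.029,0.961,0,0,0.029,0.961,0,0]

```text
t: 26.95
ee_pos: [565.6, -208.1, 198.9]
tool_rot: [[0.996, -0.09, -0.001], [-0.09, -0.996, 0.001], [-0.001, -0.001, -1.0]]
ft_force: [0.2, 0.5, -0.4]
finger_gap: 0.399
finger_force: 30.1
```

Call:
carry_out:
  deltas: [0.006,0,0.2,0,0.006,0,0.4,0,0.006,0,0.52,0,0.006,0,0.58,0,0.006,0,0.61,0,0.006,0,0.62,0,0.006,0,0.63,0,0.006,0,0.63,0]

```text
t: 27.95
ee_pos: [567.3, -208.1, 105.8]
tool_rot: [[0.996, -0.089, 0.001], [-0.089, -0.996, -0.0], [0.001, 0.0, -1.0]]
ft_force: [0.2, 0.1, -1.2]
finger_gap: 0.399
finger_force: 30.1
```

Call:
carry_out:
  deltas: [0,0,0.007,0,0,0,0.007,0,0,0,0.007,0]

```text
t: 28.32
ee_pos: [567.1, -208.0, 104.3]
tool_rot: [[0.996, -0.089, 0.0], [-0.089, -0.996, -0.0], [0.0, 0.0, -1.0]]
ft_force: [0.2, -0.5, -0.3]
finger_gap: 0.404
finger_force: 30.1
```

Call:
carry_out:
  deltas: [0,0,0.005,0,0,0,0.005,0,0,0,0.005,0]

```text
t: 28.7
ee_pos: [567.2, -208.0, 104.1]
tool_rot: [[0.996, -0.089, 0.0], [-0.089, -0.996, -0.0], [0.0, 0.0, -1.0]]
ft_force: [-2.5, 1.7, 5.4]
finger_gap: 0.404
finger_force: 30.6
```

Call:
carry_out:
  deltas: [0,0,0,0,0,0,0,0,0,0,0,0]
  jaw: 0.62

```text
t: 29.08
ee_pos: [566.9, -207.9, 103.2]
tool_rot: [[0.996, -0.089, -0.0], [-0.089, -0.996, 0.0], [-0.0, -0.0, -1.0]]
ft_force: [-0.1, 0.0, -0.4]
finger_gap: 0.617
finger_force: 0.0
```

Call:
carry_out:
  deltas: [0,0,-0.1,0,0,0,-0.3,0,0,0,-0.6,0,0,0,-0.8,0]

```text
t: 29.58
ee_pos: [567.8, -208.3, 227.3]
tool_rot: [[0.996, -0.089, 0.004], [-0.089, -0.996, -0.002], [0.004, 0.002, -1.0]]
ft_force: [-0.3, -0.1, 0.4]
finger_gap: 0.622
finger_force: 0.0
```

Call:
carry_out:
  deltas: [-0.1,-0.25,0,0,-0.15,-0.55,0,0,-0.15,-0.77,0,0,-0.15,-0.77,0,0,-0.15,-0.77,0,0]

```text
t: 30.2
ee_pos: [555.1, -91.3, 224.3]
tool_rot: [[0.996, -0.089, 0.001], [-0.089, -0.996, -0.001], [0.001, 0.001, -1.0]]
ft_force: [0.9, 0.4, -0.1]
finger_gap: 0.621
finger_force: 0.0
```

```bash
python3 - <<'E'
from watch import *
im,C,s=grab("wrist","w8")
print(s["t"],s["ee_pos"],s["tool_rot"][:,1])
hsv=cv2.cvtColor(im,cv2.COLOR_RGB2HSV).astype(int)
k=np.zeros(im.shape[:2],bool);k[100:290,230:430]=1
for c,st,m in blobs((hsv[...,2]<60)&k,300): print("dark",c,st,px2w(C,c,26).round(1))
T,C,_=grab("top","top8")
for o in watches(T,C,(385,220,530,375),41):print("top",o)
E
```

```text
30.2 [555.1081179  -91.34210806 224.32640817] [-8.86504548e-02 -9.96062547e-01  7.07296392e-04]
dark [335.2870229  229.05648855] [327 210  18  39 655] [[557.3 -97.2  26. ]]
top (array([497.3, 323.4]), array([ 461. , -319.2,   41. ]), np.int32(392), np.float64(19.515278551636158))
top (array([433.9, 326.3]), array([ 456.3, -211.1,   41. ]), np.int32(342), np.float64(179.11604367722668))
```

View pics/w8.png

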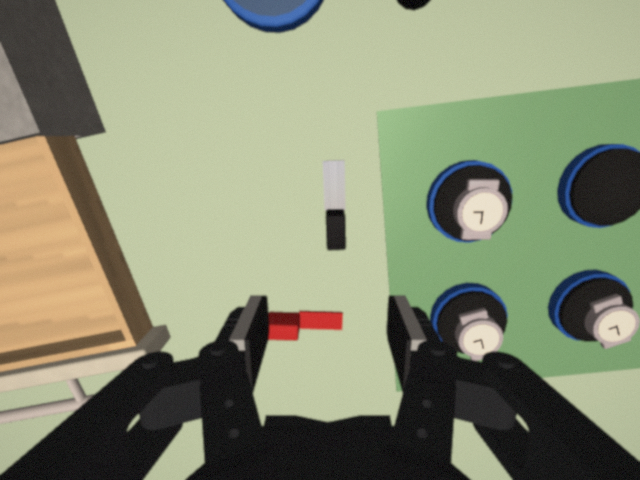

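The wrist view shows the gauge with its blade tip at (334,160), blade base at (336,210) and black block down to (336,249). The red decoy is at (305,325). The watches sit level on three cushions, and the fourth cushion at (608,186) stays empty.

```bash
python3 - <<'E'
from h import *
im=cv2.imread("pics/w8.png")[:,:,::-1].copy();s=read_state();C=cam("wrist",s)
hsv=cv2.cvtColor(im,cv2.COLOR_RGB2HSV).astype(int)
dk=(hsv[...,2]<60)
for r in (214,220,226,232,240,246): 
    x=np.where(dk[r,300:370])[0]+300; print(r,x.min(),x.max(),end="; ")
# blade: low saturation vs bench
for r in (164,172,180,190,200,207):
    x=np.where(hsv[r,300:370,1]<25)[0]+300; print(r,(x.min(),x.max()) if len(x) else None,end="; ")
print()
a=px2w(C,(336.5,249.5),26)[0];b=px2w(C,(336,209.5),2)[0];t=px2w(C,(334,159.5),3)[0]
print(a,b,t,np.degrees(np.arctan2((t-b)[1],(t-b)[0])))
E
```

```text
214 327 343; 220 327 343; 226 327 343; 232 327 343; 240 328 344; 246 328 344; 164 (np.int64(323), np.int64(344)); 172 (np.int64(323), np.int64(344)); 180 (np.int64(323), np.int64(344)); 190 (np.int64(324), np.int64(344)); 200 (np.int64(324), np.int64(344)); 207 (np.int64(324), np.int64(344)); 
[540.00702165 -97.13225864  26.        ] [567.74149325 -99.60064963   2.        ] [ 609.38943268 -101.40793309    3.        ] -2.484751756124918
```

Call:
carry_out:
  deltas: [-0.02,0.037,0.2,0,-0.02,0.037,0.45,0,-0.02,0.037,0.7,0,-0.02,0.037,0.85,0,-0.02,0.037,0.93,0,-0.02,0.037,0.965,0,-0.02,0.037,0.965,0]

```text
t: 31.18
ee_pos: [551.8, -96.5, 79.3]
tool_rot: [[0.996, -0.089, 0.001], [-0.089, -0.996, -0.0], [0.001, 0.0, -1.0]]
ft_force: [-0.2, -0.1, 0.1]
finger_gap: 0.623
finger_force: 0.0
```

Call:
carry_out:
  deltas: [0,0,0,0,0,0,0,0,0,0,0,0,0,0,0,0,0,0,0,0]
  jaw: 0
  newtons: 40

```text
t: 31.8
ee_pos: [552.1, -96.4, 79.8]
tool_rot: [[0.996, -0.089, 0.002], [-0.089, -0.996, -0.001], [0.002, 0.0, -1.0]]
ft_force: [-0.5, -0.0, 5.1]
finger_gap: 0.176
finger_force: 40.0
```

Call:
carry_out:
  deltas: [0,0,-0.15,0,0,0,-0.4,0,0,0,-0.7,0,0,0,-0.7,0]

```text
t: 32.3
ee_pos: [553.6, -96.8, 188.1]
tool_rot: [[0.996, -0.089, 0.008], [-0.089, -0.996, -0.002], [0.008, 0.002, -1.0]]
ft_force: [0.2, -0.7, -0.4]
finger_gap: 0.177
finger_force: 39.3
```

Call:
carry_out:
  deltas: [-0.07,-0.28,0,0,-0.14,-0.56,0,0,-0.21,-0.838,0,0]

```text
t: 32.67
ee_pos: [529.8, 33.0, 181.8]
tool_rot: [[0.996, -0.089, -0.003], [-0.089, -0.996, 0.0], [-0.003, -0.0, -1.0]]
ft_force: [0.0, 0.4, -1.0]
finger_gap: 0.18
finger_force: 39.3
```

Call:
carry_out:
  deltas: [-0.07,-0.28,0,0,-0.14,-0.56,0,0,-0.21,-0.838,0,0]

```text
t: 33.05
ee_pos: [509.6, 161.0, 181.8]
tool_rot: [[0.996, -0.089, -0.003], [-0.089, -0.996, -0.0], [-0.003, 0.001, -1.0]]
ft_force: [0.2, -0.0, 0.0]
finger_gap: 0.174
finger_force: 39.3
```

Call:
carry_out:
  deltas: [-0.07,-0.28,0,-0.131,-0.14,-0.56,0,-0.131,-0.21,-0.75,0,-0.131,-0.21,-0.838,0,-0.131,-0.21,-0.838,0,-0.131,-0.21,-0.838,0,-0.131]

```text
t: 33.8
ee_pos: [491.0, 286.9, 183.2]
tool_rot: [[0.993, 0.116, -0.001], [0.116, -0.993, -0.001], [-0.001, 0.001, -1.0]]
ft_force: [0.6, -0.2, -1.6]
finger_gap: 0.174
finger_force: 39.4
```

```bash
python3 - <<'E'
from h import *
im,C,s=grab("wrist","w9")
print(s["t"],s["ee_pos"],s["tool_rot"][:,1])
T,C,_=grab("top","top9")
E
```

```text
33.8 [490.95652933 286.85802786 183.24716564] [ 1.15665131e-01 -9.93288022e-01  6.95598332e-04]
```

View pics/w9.png

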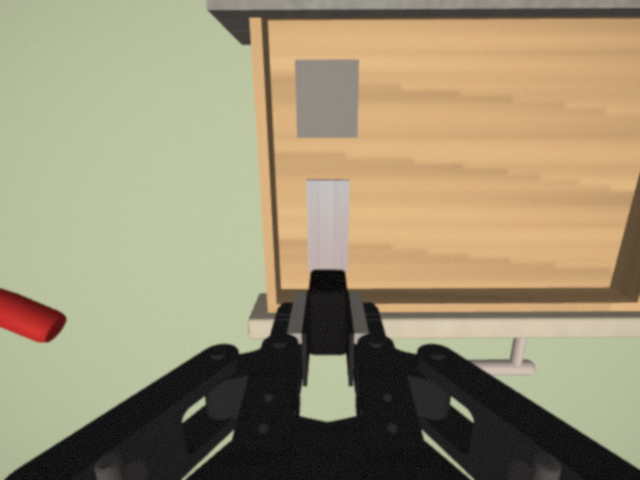

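The wrist view shows the sleeve top with its mouth edge at (327.7,137), the blade tip at (328,180), parallel and centred to about 0.5 mm. The mouth is 16 mm ahead of the tip. Lowering, then inserting.

Call:
carry_out:
  deltas: [0,-0.003,0.15,0,0,-0.003,0.35,0,0,-0.003,0.48,0,0,-0.003,0.53,0,0,-0.003,0.53,0,0,-0.003,0.53,0]

```text
t: 34.65
ee_pos: [491.5, 288.6, 105.5]
tool_rot: [[0.993, 0.117, 0.002], [0.117, -0.993, 0.001], [0.002, -0.001, -1.0]]
ft_force: [0.4, 0.6, -0.7]
finger_gap: 0.183
finger_force: 39.3
```

Call:
carry_out:
  deltas: [0,0.007,0.014,0,0,0.007,0.014,0,0,0.007,0.014,0]

```text
t: 35.02
ee_pos: [490.9, 287.3, 102.4]
tool_rot: [[0.993, 0.117, 0.0], [0.117, -0.993, 0.0], [0.0, -0.0, -1.0]]
ft_force: [0.3, -0.9, -0.4]
finger_gap: 0.173
finger_force: 39.3
```

```bash
python3 - <<'E'
from h import *
im,C,s=grab("wrist","w10")
print(s["t"],s["ee_pos"],s["tool_rot"][:,1],s["ft_force"])
hsv=cv2.cvtColor(im,cv2.COLOR_RGB2HSV).astype(int)
for r in (70,90,110,130,150,170,190,210,230,250):
    x=np.where((hsv[r,240:420,1]<60))[0]+240; print(r,(x.min(),x.max(),(x.min()+x.max())/2) if len(x) else None,end="; ")
E
```

```text
35.025 [490.88227635 287.28754395 102.37361657] [ 1.16654102e-01 -9.93172596e-01 -1.18840481e-04] [ 0.33914516 -0.8709348  -0.44534008]
70 (np.int64(278), np.int64(378), np.float64(328.0)); 90 (np.int64(279), np.int64(377), np.float64(328.0)); 110 (np.int64(280), np.int64(376), np.float64(328.0)); 130 (np.int64(281), np.int64(375), np.float64(328.0)); 150 None; 170 None; 190 (np.int64(307), np.int64(349), np.float64(328.0)); 210 (np.int64(307), np.int64(348), np.float64(327.5)); 230 (np.int64(308), np.int64(348), np.float64(328.0)); 250 (np.int64(308), np.int64(347), np.float64(327.5));
```

View pics/w10.png

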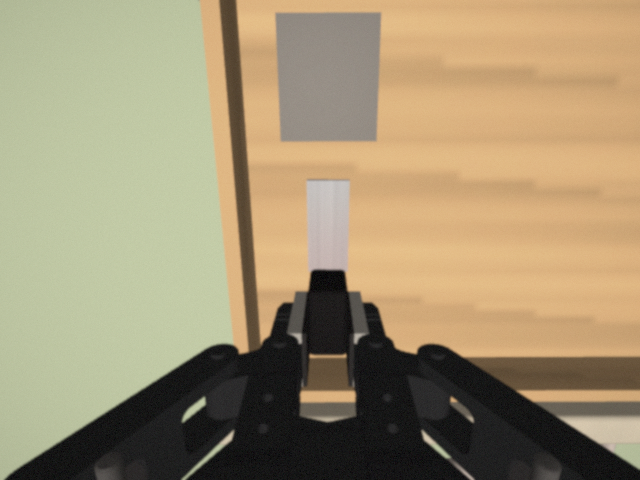

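The sleeve (mouth edge, row 140) and blade (tip, row 180) are both centred on column 328. Inserting.

Call:
carry_out:
  deltas: [0.04,0,0,0,0.09,0,0,0,0.14,0,0,0,0.19,0,0,0,0.23,0,0,0,0.23,0,0,0]

```text
t: 35.83
ee_pos: [525.6, 291.3, 102.2]
tool_rot: [[0.993, 0.116, 0.0], [0.116, -0.993, 0.0], [0.0, -0.0, -1.0]]
ft_force: [-0.4, 0.3, -0.2]
finger_gap: 0.177
finger_force: 39.3
```

Call:
carry_out:
  deltas: [0.03,0,0,0,0.06,0,0,0,0.09,0,0,0,0.115,0,0,0,0.115,0,0,0]

```text
t: 36.45
ee_pos: [542.5, 293.3, 102.2]
tool_rot: [[0.993, 0.116, 0.0], [0.116, -0.993, 0.0], [0.0, -0.0, -1.0]]
ft_force: [0.2, -0.3, -1.5]
finger_gap: 0.178
finger_force: 39.4
```

Call:
carry_out:
  deltas: [0.015,0,0,0,0.03,0,0,0,0.04,0,0,0,0.04,0,0,0]

```text
t: 36.95
ee_pos: [547.8, 294.0, 102.0]
tool_rot: [[0.993, 0.117, -0.001], [0.117, -0.993, -0.0], [-0.001, 0.0, -1.0]]
ft_force: [-3.5, -0.5, 0.8]
finger_gap: 0.178
finger_force: 39.5
```

Call:
carry_out:
  deltas: [-0.01,0,0,0,-0.01,0,0,0,-0.01,0,0,0]
  jaw: 0.3

```text
t: 37.33
ee_pos: [547.0, 293.8, 102.4]
tool_rot: [[0.993, 0.117, 0.001], [0.117, -0.993, 0.0], [0.001, -0.0, -1.0]]
ft_force: [-0.0, -0.2, 1.0]
finger_gap: 0.302
finger_force: 0.0
```

Call:
carry_out:
  deltas: [0,0,-0.1,0,0,0,-0.3,0,0,0,-0.6,0,0,0,-0.7,0,0,0,-0.7,0]

```text
t: 37.95
ee_pos: [547.4, 294.1, 209.1]
tool_rot: [[0.993, 0.117, 0.003], [0.117, -0.993, 0.001], [0.003, -0.001, -1.0]]
ft_force: [0.4, 0.4, -0.7]
finger_gap: 0.303
finger_force: 0.0
```

```bash
python3 - <<'E'
from watch import *
im,C,s=grab("wrist","w11")
print(s["t"],s["ee_pos"],s["tool_rot"][:,1],s["ft_force"])
T,C,_=grab("top","top11")
for o in watches(T,C,(385,220,530,375),41):print("top",o)
E
```

```text
37.95 [547.41014852 294.06449413 209.0720414 ] [ 1.16694922e-01 -9.93167445e-01 -8.49512730e-04] [ 0.39765237  0.41923355 -0.6862247 ]
top (array([427.9, 262. ]), array([ 567.2, -205.6,   41. ]), np.int32(239), np.float64(172.32390802534158))
top (array([497.9, 323.4]), array([ 460.9, -320.1,   41. ]), np.int32(246), np.float64(19.76314979332068))
top (array([432.6, 325.5]), array([ 457.7, -209. ,   41. ]), np.int32(273), np.float64(15.477935290236388))
```

View pics/w11.png

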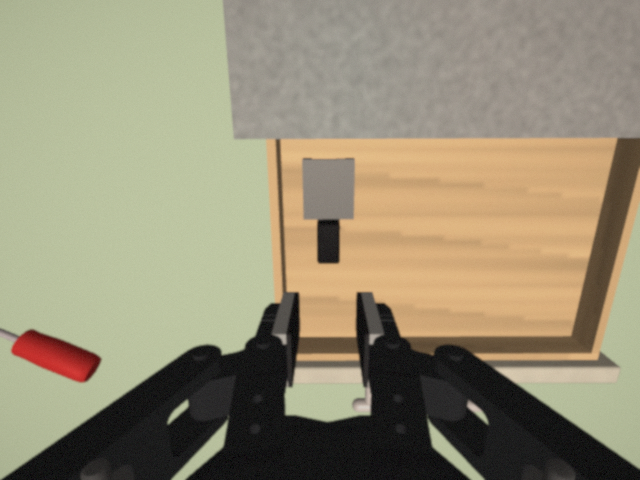

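The wrist view shows the block (318–339, 220–262) flush against the sleeve mouth (303–354, row 219) and centred. The top view confirms all three watches on their crowns. Now pushing the drawer home with shut fingers against the bar.

Call:
carry_out:
  deltas: [-0.3,0.14,0,0,-0.585,0.286,0,0,-0.585,0.286,0,0]
  jaw: 0

```text
t: 38.42
ee_pos: [460.6, 239.3, 203.0]
tool_rot: [[0.993, 0.116, -0.007], [0.116, -0.993, -0.003], [-0.007, 0.002, -1.0]]
ft_force: [-0.2, 0.0, 0.4]
finger_gap: 0.001
finger_force: 0.0
```

Call:
carry_out:
  deltas: [-0.3,0.14,0,0,-0.585,0.286,0,0,-0.585,0.286,0,0,-0.585,0.286,0,0]

```text
t: 38.92
ee_pos: [383.1, 188.4, 207.2]
tool_rot: [[0.993, 0.117, 0.001], [0.117, -0.993, 0.0], [0.001, -0.0, -1.0]]
ft_force: [1.1, 0.6, 0.3]
finger_gap: -0.004
finger_force: 0.0
```

Call:
carry_out:
  deltas: [0,0,0.2,0,0,0,0.45,0,0,0,0.65,0,0,0,0.75,0,0,0,0.75,0]

```text
t: 39.55
ee_pos: [382.5, 188.3, 93.9]
tool_rot: [[0.993, 0.117, -0.002], [0.117, -0.993, -0.001], [-0.002, 0.0, -1.0]]
ft_force: [-0.3, -0.1, -0.7]
finger_gap: -0.001
finger_force: 0.0
```

Call:
carry_out:
  deltas: [0.05,0,0,0,0.12,0,0,0,0.22,0,0,0,0.33,0,0,0,0.45,0,0,0,0.57,0,0,0,0.69,0,0,0,0.8,0,0,0,0.92,0,0,0,1,0,0,0]

```text
t: 40.8
ee_pos: [532.4, 206.0, 95.3]
tool_rot: [[0.993, 0.116, -0.0], [0.116, -0.993, 0.001], [-0.0, -0.001, -1.0]]
ft_force: [-2.9, 1.1, 3.3]
finger_gap: -0.002
finger_force: 1.9
```

Call:
carry_out:
  deltas: [0.07,0,0,0,0.13,0,0,0,0.17,0,0,0,0.19,0,0,0,0.2,0,0,0,0.2,0,0,0]

```text
t: 41.55
ee_pos: [561.3, 209.0, 94.6]
tool_rot: [[0.993, 0.117, 0.001], [0.117, -0.993, -0.0], [0.001, 0.0, -1.0]]
ft_force: [-2.9, 0.1, 1.6]
finger_gap: 0.005
finger_force: 0.8
```

Call:
carry_out:
  deltas: [0.01,0,0,0,0.02,0,0,0,0.03,0,0,0,0.04,0,0,0,0.04,0,0,0]

```text
t: 42.18
ee_pos: [565.8, 209.6, 94.5]
tool_rot: [[0.993, 0.117, -0.005], [0.117, -0.993, -0.001], [-0.005, 0.0, -1.0]]
ft_force: [-9.4, -0.6, 7.7]
finger_gap: 0.0
finger_force: 4.7
```

Call:
carry_out:
  deltas: [0.01,0,0,0,0.025,0,0,0,0.025,0,0,0,0.025,0,0,0]

```text
t: 42.68
ee_pos: [566.6, 209.8, 94.5]
tool_rot: [[0.993, 0.117, -0.014], [0.117, -0.993, -0.003], [-0.014, 0.001, -1.0]]
ft_force: [-22.9, -2.9, 17.9]
finger_gap: -0.0
finger_force: 11.4
```

Home: 23 N with under 1 mm of motion. Backing off and checking.

Call:
carry_out:
  deltas: [-0.05,0,0,0,-0.15,0,0,0,-0.25,0,0,0]

```text
t: 43.05
ee_pos: [533.0, 205.7, 94.6]
tool_rot: [[0.993, 0.117, 0.001], [0.117, -0.993, -0.0], [0.001, 0.0, -1.0]]
ft_force: [-0.7, -0.6, 0.2]
finger_gap: 0.002
finger_force: 0.0
```

Call:
carry_out:
  deltas: [-0.1,0,-0.2,0,-0.2,0,-0.6,0,-0.2,0,-1,0,-0.2,0,-1,0,-0.2,0,-1,0]

```text
t: 43.68
ee_pos: [503.3, 202.3, 244.4]
tool_rot: [[0.993, 0.117, 0.0], [0.117, -0.993, 0.0], [0.0, 0.0, -1.0]]
ft_force: [0.4, 0.7, -1.1]
finger_gap: 0.0
finger_force: 0.0
```

```bash
python3 - <<'E'
from watch import *
T,C,s=grab("top","topF");print(s["t"],s["ee_pos"],s["ft_force"])
for o in watches(T,C,(385,220,530,375),41):print("top",o)
im,C,s=grab("wrist","wF")
a=T[90:390,80:560,::-1];b=im[::2,::2,::-1][:,:]
cv2.imwrite("pics/F.png",np.vstack([a,np.hstack([b,np.zeros((240,160,3),np.uint8)])]))
E
```

```text
43.675 [503.27878939 202.25256118 244.36792122] [ 0.42955009  0.65164317 -1.12702445]
top (array([419. , 343.8]), array([ 427.2, -184.5,   41. ]), np.int32(904), None)
top (array([427.8, 262.3]), array([ 566.6, -205.3,   41. ]), np.int32(346), np.float64(174.33969860087646))
top (array([432.7, 325.5]), array([ 457.8, -209. ,   41. ]), np.int32(379), np.float64(14.917043914380116))
top (array([497.3, 323.4]), array([ 461. , -319.1,   41. ]), np.int32(309), np.float64(20.139037370895267))
```

View pics/F.png

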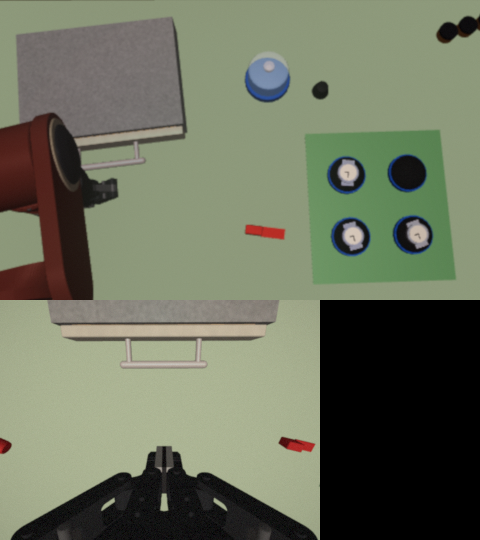

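The drawer front sits flush with the cabinet. The watches are on three cushions at (347,173), (351,236), (413,234) in the crop. The dust cover and loupe have not moved.

```bash
python3 -c "
from rig import *
print(hand_in())"
```

```text
the job is handed in; nothing more can be done
None
```

The job is handed in at about 44 s of robot time: all three watch heads balanced dial up on their own cushions, the gauge in the pocket up to its grip block, the drawer home, and the dust cover and loupe untouched; the hand-in call returned no verdict.

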